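Release the ratchet arm of a bench capping press and press the snap cap home

TASK

A sample bottle stands in the nest of the bench capping press with its snap cap only half on, and the press arm is held up by its ratchet. Press the thumb tab of the pawl down until the pawl flips clear of the teeth and stays clear, then push the arm down by its palm pad until the foot has pressed the cap fully home on the bottle, and leave the arm down. Only press and push with the fingers: the bottle and its cap are not to be touched by hand, nothing is to be gripped or picked up, and the things lying about stay where they are.

Things in the scene. Friction and masses are not known exactly. Their poses are not given: they have to be found in the camera images.
- press: Bench capping press, fixed; grey base 104 x 272 mm, 16 mm thick. Origin on the worktop under the centre of the bottle nest (aluminium ring, 60 mm outside, 43 inside, floor 17 mm, rim 24 mm up). z up; y runs along the press: base from y = -220 to +52 mm, arm pointing to +y from its pivot at y = -100; pawl's pin at y = -168, 171 mm up; thumb tab at y = -215. All about x = 0 (uprights 41 mm wide).
- press_arm (a joint): Angle of the press arm, rad: 0 = fully raised, 0.85 rad above level; grows as it is pushed down; 0.85 = level, where the foot holds a cap at its home height; stop at 0.87. Starts between 0.15 and 0.21. Stays where it is left (stiff hinge: 2 to 4 N at the pad moves it); about 10 N at the pad while the cap goes on. With the pawl engaged the teeth stop it at about 0.25.
- pivot (a point): Axis of the arm's pivot, 118 mm above the worktop, axis along the press frame's x.
- palm_pad (a point): Centre of the top face of the grey palm pad at the arm's free end; moves with the arm. Pad 78 mm wide across the arm, 64 mm along it, 15 mm thick, its top parallel to the arm. The point lies 222 mm from the pivot along the arm and 15.5 mm above the arm's centreline; about 0.27 m high at the start, 0.134 m when level.
- pawl (a joint): Angle of the rocker pawl, rad: 0 = hooked fully between the ratchet teeth (0 to 0.05 at the start), 0.32 = flipped fully clear (its stop). Over-centre spring: the tab takes 3 to 5 N; past 0.17 (tab about 8 mm down) it snaps to 0.32 by itself and stays there.
- pawl_tab (a point): Centre of the top face of the pawl's ribbed steel thumb tab, 36 mm wide (across the press), 28 mm long (along it), near level, 186 to 189 mm above the worktop at the start, 47 mm behind the pawl's pin; it goes down about 15 mm in all from pawl angle 0 to 0.32. Free space below it.
- sample_bottle: Amber glass bottle with a paper label band, 40 mm diameter, 58 mm tall without cap, loose, standing in the nest. Origin: centre of its underside; z up.
- cap (a joint): How far the white snap cap (36 mm diameter, 16.5 mm tall) has been pressed down onto the bottle's neck, m: 0 to 0.0015 at the start, 0.006 = fully home, its skirt against the shoulder. Needs about 12 N straight down.
- cap_top (a point): Centre of the cap's top: 68 mm above the bottle's underside at joint value 0, 62 mm when home.
- bottle_1: Bystander: a bottle of the same kind, already capped, 62 mm tall; origin at its underside. Stands in front of the press.
- bottle_2: Bystander: another capped bottle, as bottle_1.
- beaker: Bystander: glass beaker, 80 mm diameter, 113 mm tall, origin at its underside.
- reagent_bottle: Bystander: white plastic reagent bottle with white cap, 45 mm diameter, 80 mm tall, origin at its underside.
- tweezers: Bystander: steel tweezers lying flat, 122 mm long.
- spanner: Bystander: open-ended spanner lying flat, 144 mm long, 5 mm thick.
- marker: Bystander: marker pen lying flat, 135 mm long, 12 mm thick.
Not all that is in view belongs to the job. Leave any green or pink look-alike of the sample_bottle alone.

How it is judged:
By the outcome, as a careful person would: the job done as asked, in the order asked, and still so for the second after the job is handed in, with the robot touching nothing.
It also fails if it takes over 48 s, if anything falls off the work surface, if the arm or the gripper's body presses on something with over 40 N, if the wrist force passes 120 N, or if a joint passes its speed limit or range.

ROBOT

A 6-joint arm with a two-finger parallel gripper is mounted at the origin on a cart in front of the work surface, level with it; the furniture and walls round the work are solid. World frame = base frame: x ahead of the robot, y to its left, z up, the work surface at z = 0. Lengths are in m, angles in rad, forces in N, time in s.
With the tool pointing down it reaches from about 0.4 to 0.925 m from the base axis. Payload 12.5 kg.
Tool frame: the origin (TCP) lies at the centre of the arm's flange, where the gripper is bolted on; the fingertips stand 190 mm ahead of it and the grasp point (between the pads) lies 171 mm ahead of it (bot.hold_point_z is the distance from the TCP to the grasp point, in m); z points along the fingers, y is the line along which they close (so a half turn about z gives the same grasp; the last joint's range is limited). The gripper opens to 95 mm and grips with 3 to 60 N. Pads are 20 mm wide; open, the fingers measure 119 mm over their backs; the gripper's body (75 mm by 180 mm) begins 59 mm behind the grasp point.
Start: joints at [-1.403, 0.491, 1.559, -0, 1.092, -0.106], TCP at [0.169, -0.602, 0.405] pointing down, gripper open.
Joint ranges: [-3.1, 3.1], [-0.84, 2.19], [0.05, 2.79], [-1.13, 4.28], [0.06, 2.93], [-2.69, 2.69]. Speed limits (rad/s): [2.22, 2.22, 2.79, 3.14, 3.14, 3.14].

INTERFACE

Orientations are given as a unit quaternion [w, x, y, z].
In Python, from plant import bot gives the robot as it stands.
- The arm moves only by the shell command python3 -m pendant 'ROWS' [FORCE]. ROWS is a JSON object of lists of equal length, an entry for each row: "hand": the opening, from 0 (shut) to 1 (fully open); "linear": the shift along the tool's x, y, z in cm, a list of three; "rotation": the turn, a rotation vector about the tool's x, y, z in rad, a list of three. A call has 1 to 20 rows; each row shifts and turns the commanded pose from where the row before left it, along the tool's axes as they then stand; what a row does not reach is not made up. A row lasts 1/12 s, in which the tool goes at most 41.7 mm and 7.16 degrees, less where a joint would pass 70% of its speed; a pose out of reach is approached as far as the arm can. A call with a gripper value outside its range is refused whole. The fingers move at their own pace and stop on an object; FORCE is the grip in N (left out, the last holds). Time passes only in rows, so rows that do not move let the fingers close. It gives the time, the measured TCP pose, the force, the opening and the grip force at its end, in the units of the state.
- bot.observe(): the state, without advancing time (a new reading comes with each control period).
- bot.read_camera(name): name is "scene" or "side" or "wrist"; returns the picture (384x512x3 uint8, red, green, blue); there is no depth.
- bot.camera_model(name): a dict with "camera_matrix" (3x3 intrinsics, pixels), "camera_from_world" (4x4, takes a point from world to camera coordinates). Camera axes: x right, y down, z forward; pixel columns grow to the right and rows downward; lengths in m; the calibration is good to about 2 mm. A picture is of the moment at which its call begins: read the wrist's pose just before it. camera_model takes no time and is no camera call; for the wrist camera it gives the pose at the moment of the call.
- bot.job_done(): hands the job in; it is judged then, once.
The state is a dict: "time": time; "qpos": joint angles; "dq": joint speeds; "joint_efforts": joint torques, N m; "ee_pos": TCP position; "ee_rot": TCP orientation; "force": force on the tool from outside, world axes, zero at the start; "ft_torque": the same for the moment, N m; "finger_gap": finger opening in m; "grip_force": force on a finger pad.
Only numpy, scipy, OpenCV 4.12 (cv2) and the standard library are available. Lean on these libraries where they do the work, as an engineer would, in place of code of your own. Each camera call takes 0.05 s, during which the arm holds its last target. There are 200 camera calls.

## Working session

There is one attempt and no reset: what is moved stays moved. The work goes in short steps, Python scripts to look and compute and a shell command to move; the robot and the scene stay as the last step left them, time stands still between calls to the robot, and variables do not carry over. Pictures are saved under pics/ and viewed, at most 10 in all, crops included, and the job is handed in when it is done.

```bash
mkdir -p pics; ls; python3 - <<'E'
from plant import bot
import cv2,numpy as np
s=bot.observe();print(s)
for n in("scene","side"):
    cv2.imwrite(f"pics/{n}0.png",bot.read_camera(n)[:,:,::-1])
    m=bot.camera_model(n);print(n,np.round(m["camera_matrix"],1).tolist(),np.round(m["camera_from_world"],3).tolist())
E
```

```text
pics
{'time': 0.0, 'qpos': array([-1.40260694e+00,  4.91582162e-01,  1.55945318e+00,  5.16414044e-06,
        1.09170437e+00, -1.05615981e-01]), 'dq': array([ 1.03634302e-03,  4.00477114e-04,  1.30822480e-05, -1.98942567e-04,
        1.07947588e-03, -8.88851098e-05]), 'joint_efforts': array([-3.25188375e-05, -6.12640500e+01, -2.58177978e+01,  6.92064967e-02,
        4.81839781e-02, -8.83274083e-05]), 'ee_pos': array([ 0.16900573, -0.60168497,  0.4041463 ]), 'ee_rot': array([-5.73319236e-04,  9.90643455e-01,  1.36474234e-01, -1.56513191e-05]), 'force': array([-0.44674138,  0.86228643, -0.73821697]), 'ft_torque': array([-0.01337672,  0.01076705,  0.02963763]), 'grip_force': 0.0, 'finger_gap': 0.09516948627891808}
scene [[496.0, 0.0, 259.6], [0.0, 496.0, 194.7], [0.0, 0.0, 1.0]] [[-0.701, -0.713, 0.001, 0.309], [-0.426, 0.417, -0.803, 0.399], [0.572, -0.564, -0.596, 1.588], [0.0, 0.0, 0.0, 1.0]]
side [[394.2, 0.0, 256.0], [0.0, 394.2, 191.6], [0.0, 0.0, 1.0]] [[-0.877, -0.48, -0.015, 0.415], [-0.211, 0.414, -0.886, 0.329], [0.431, -0.774, -0.464, 1.209], [0.0, 0.0, 0.0, 1.0]]
```

View pics/scene0.png

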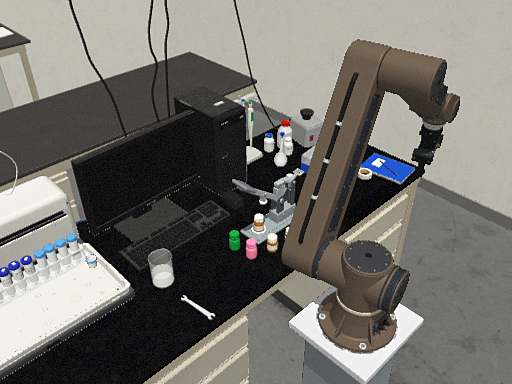

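View pics/side0.png

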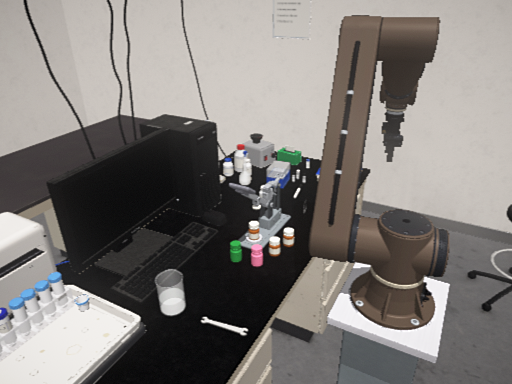

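The press sits near (268,215) in the scene view and (262,220) in the side view. The tab end faces away from the cameras, towards the robot's right. The green and pink bottles stand in front of it. I'll enlarge both.

```bash
python3 - <<'E'
import cv2,numpy as np
a=cv2.imread("pics/scene0.png")[160:260,220:320];b=cv2.imread("pics/side0.png")[170:270,215:315]
cv2.imwrite("pics/crop1.png",np.hstack([cv2.resize(i,(400,400),interpolation=cv2.INTER_CUBIC) for i in(a,b)]))
E
```

```text
(no output)
```

View pics/crop1.png

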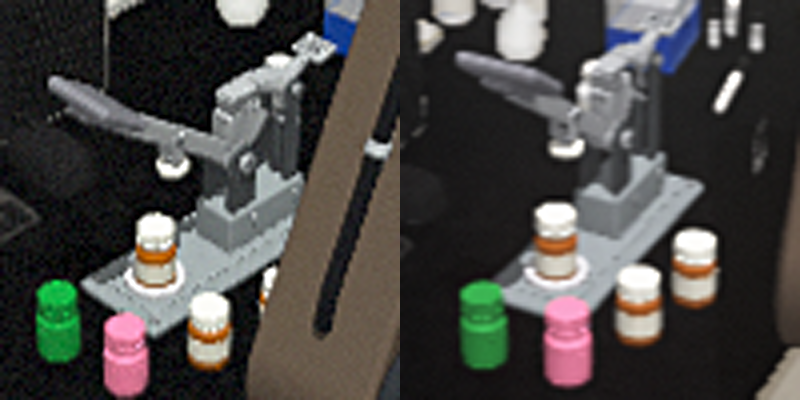

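Enlarged: in the scene view the cap top is at about (258.7,215.5), the tab (298.7,171.2) and the pad (241,184.5). In the side view the cap top is (254,223), the tab about (280,178) and the pad (240,188).

```bash
cat > h.py <<'E'
import numpy as np
from plant import bot
def ray(n,p,m=None):
    m=m or bot.camera_model(n);K=np.array(m["camera_matrix"]);T=np.array(m["camera_from_world"]);R=T[:3,:3]
    d=R.T@np.linalg.solve(K,[*p,1.]);return -R.T@T[:3,3],d/np.linalg.norm(d)
def plane(r,z): o,d=r;return o+d*(z-o[2])/d[2]
def tri(rs):
    A=sum(np.eye(3)-np.outer(d,d) for o,d in rs);b=sum((np.eye(3)-np.outer(d,d))@o for o,d in rs)
    x=np.linalg.solve(A,b);return x,[np.linalg.norm(np.cross(x-o,d)) for o,d in rs]
def proj(n,X):
    m=bot.camera_model(n);c=m["camera_from_world"]@np.append(X,1);u=m["camera_matrix"]@c[:3];return u[:2]/u[2]
E
python3 - <<'E'
from h import *
np.set_printoptions(precision=4,suppress=True)
S=lambda x,y:ray("scene",(220+x/4,160+y/4)); D=lambda x,y:ray("side",(215+(x-400)/4,170+y/4))
for n,a,b,z in[("cap",(155,222),(556,211),.084),("tab",(315,46),(662,35),.187),("pad",(85,98),(500,72),.27),("ring",(153,274),(557,270),.024)]:
    print(n,tri([S(*a),D(*b)]),plane(S(*a),z),plane(D(*b),z))
for p in[(82,285),(150,333)]:print("base S",plane(S(*p),.016))
for p in[(704,185),(497,300)]:print("base D",plane(D(*p),.016))
E
```

```text
cap (array([ 0.5213, -0.0755,  0.0825]), [np.float64(0.000613859530671918), np.float64(0.0006138595306720467)]) [ 0.5208 -0.0747  0.084 ] [ 0.5194 -0.0727  0.084 ]
tab (array([ 0.5278, -0.3065,  0.166 ]), [np.float64(0.005489428522519747), np.float64(0.005489428522519639)]) [ 0.5152 -0.2875  0.187 ] [ 0.5021 -0.2592  0.187 ]
pad (array([0.5283, 0.0028, 0.2612]), [np.float64(0.0012930673263764937), np.float64(0.0012930673263767463)]) [0.521  0.0102 0.27  ] [0.5175 0.019  0.27  ]
ring (array([ 0.5194, -0.0712,  0.0209]), [np.float64(0.00119141945109925), np.float64(0.001191419451099302)]) [ 0.5183 -0.0696  0.024 ] [ 0.5157 -0.066   0.024 ]
base S [ 0.5612 -0.016   0.016 ]
base S [ 0.4665 -0.0149  0.016 ]
base D [ 0.4618 -0.2801  0.016 ]
base D [ 0.5469 -0.0085  0.016 ]
```

```bash
python3 -m pendant '{"hand":[0,0,0,0,0,0,0,0,0,0,0,0,0,0,0,0,0,0],"linear":[[0,0,-4],[0,0,-4],[3,-1.6,0],[3,-1.6,0],[3,-1.6,0],[3,-1.6,0],[3,-1.6,0],[3,-1.6,0],[3,-1.6,0],[3,-1.6,0],[3,-1.6,0],[3,-1.6,0],[3,-1.6,0],[3,-1.6,0],[0,0,0],[0,0,0],[0,0,0],[0,0,0]],"rotation":[[0,0,0],[0,0,0],[0,0,0],[0,0,0],[0,0,0],[0,0,0],[0,0,0],[0,0,0],[0,0,0],[0,0,0],[0,0,0],[0,0,0],[0,0,0],[0,0,0],[0,0,0.1],[0,0,0.1],[0,0,0.074],[0,0,0]]}' 20; python3 - <<'E'
from h import *
import cv2,pickle
s=bot.observe();print(s['ee_pos'],s['ee_rot'])
m=bot.camera_model("wrist");I=bot.read_camera("wrist");pickle.dump(m,open("w1.pkl","wb"))
cv2.imwrite("pics/w1.png",I[:,:,::-1]);print(m)
for n,X in[("tab",(.52,-.288,.187)),("cap",(.52,-.073,.084)),("pad",(.52,-.009,.268))]:print(n,proj("wrist",X))
E
```

```text
time: 1.6
ee_pos: [0.4639, -0.3193, 0.4844]
ee_rot: [-0.0, 1.0, -0.001, -0.0]
force: [-0.5, 0.0, 0.4]
finger_gap: 0.0005
grip_force: 0.0
[ 0.46388482 -0.31925075  0.4844149 ] [-1.88100964e-04  9.99998844e-01 -1.48477551e-03 -2.68708857e-04]
{'camera_matrix': array([[265.84921468,   0.        , 252.09982993],
       [  0.        , 265.84921468, 191.82049764],
       [  0.        ,   0.        ,   1.        ]]), 'camera_from_world': array([[-2.18138337e-03, -9.99997507e-01,  4.76015512e-04,
        -3.19250699e-01],
       [-9.67925067e-01,  2.23101018e-03,  2.51229155e-01,
         4.00843994e-01],
       [-2.51229590e-01,  8.72797542e-05, -9.67927521e-01,
         5.81638413e-01],
       [ 0.00000000e+00,  0.00000000e+00,  0.00000000e+00,
         1.00000000e+00]])}
tab [220.36416517 136.28754203]
cap [ 74.15466887 132.32300228]
pad [-180.42688435  140.9607479 ]
```

View pics/w1.png

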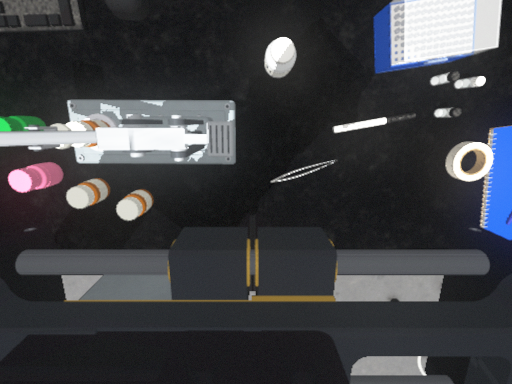

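From above, the ribbed tab spans about (208–230, 121–155), centred near (219,138). The base's rear edge runs from (235,101) to (235,163).

```bash
python3 - <<'E'
from h import *
import pickle,cv2
np.set_printoptions(precision=4,suppress=True)
m=pickle.load(open("w1.pkl","rb"));r=lambda *p:ray("wrist",p,m)
for z in(.186,.189):print("tab",plane(r(219,138),z),plane(r(208,121),z),plane(r(230,155),z))
for p in[(235,101),(235,163),(68,101),(78,163)]:print("base",plane(r(*p),.016))
I=cv2.imread("pics/w1.png")[60:200,130:270];cv2.imwrite("pics/w1c.png",cv2.resize(I,(560,560),interpolation=cv2.INTER_CUBIC))
S=ray("scene",(220+315/4,160+46/4));print("tri",tri([S,r(219,138)]))
E
```

```text
tab [ 0.5185 -0.2865  0.186 ] [ 0.5353 -0.276   0.186 ] [ 0.5012 -0.2973  0.186 ]
tab [ 0.5187 -0.2869  0.189 ] [ 0.5353 -0.2765  0.189 ] [ 0.5015 -0.2976  0.189 ]
base [ 0.5671 -0.2932  0.016 ]
base [ 0.4679 -0.2914  0.016 ]
base [ 0.5677 -0.0272  0.016 ]
base [ 0.4684 -0.0266  0.016 ]
tri (array([ 0.5173, -0.2875,  0.1862]), [np.float64(0.0015689671497390977), np.float64(0.001568967149739003)])
```

View pics/w1c.png

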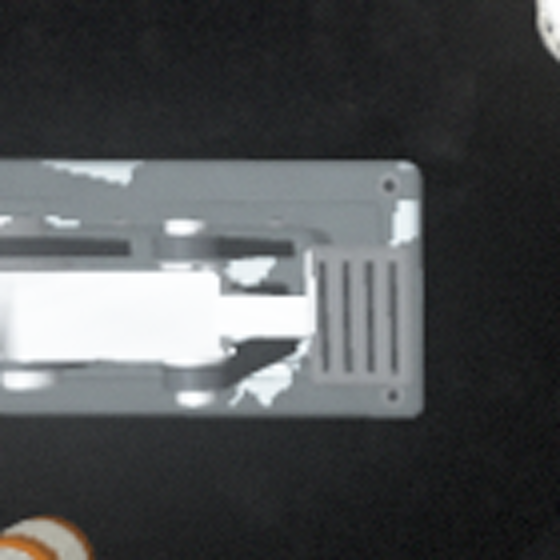

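Crop: the tab spans 206–233 by 121–156 px, which gives 29 x 36 mm and matches the stated size. Its centre is (0.518,-0.287,0.187), and the press yaw is about 0. I'll go over the tab and stop just above it.

```bash
python3 -m pendant '{"hand":[0,0,0,0,0,0,0,0],"linear":[[2.7,-1.4,0],[2.7,-1.4,0],[0,0,3.5],[0,0,3.2],[0,0,3],[0,0,0],[0,0,0],[0,0,0]],"rotation":[[0,0,0],[0,0,0],[0,0,0],[0,0,0],[0,0,0],[0,0,0],[0,0,0],[0,0,0]]}'
```

```text
time: 2.32
ee_pos: [0.5179, -0.292, 0.3894]
ee_rot: [0.001, 1.0, 0.0, 0.001]
force: [1.4, 0.2, 1.0]
finger_gap: 0.0001
grip_force: 0.0
```

```bash
python3 - <<'E'
from h import *
import cv2
a=bot.read_camera("scene")[140:260,220:320,::-1];b=bot.read_camera("side")[140:260,215:315,::-1]
cv2.imwrite("pics/crop2.png",np.hstack([cv2.resize(i,(400,480),interpolation=cv2.INTER_CUBIC) for i in(a,b)]))
E
```

```text
(no output)
```

View pics/crop2.png

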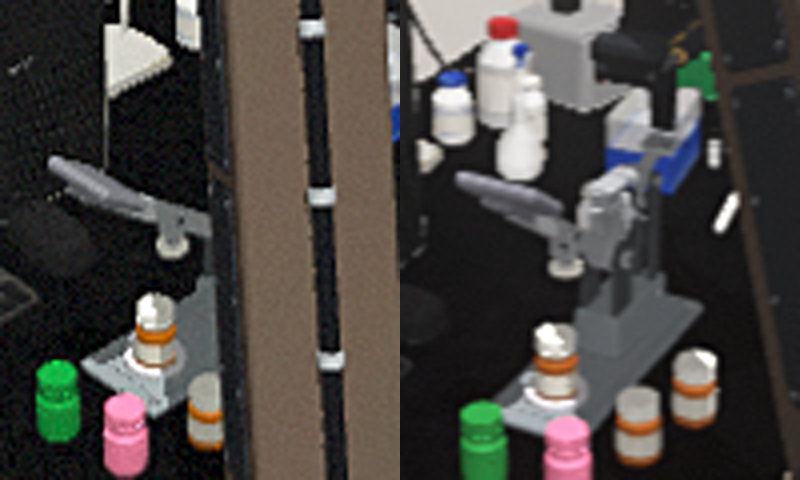

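The finger sits right above the tab in the side view, finger bottom near (660,130). Press in small steps.

```bash
python3 -m pendant '{"hand":[0,0,0,0,0,0,0,0],"linear":[[0,0,0.3],[0,0,0.3],[0,0,0.3],[0,0,0.3],[0,0,0.2],[0,0,0.2],[0,0,0.1],[0,0,0]],"rotation":[[0,0,0],[0,0,0],[0,0,0],[0,0,0],[0,0,0],[0,0,0],[0,0,0],[0,0,0]]}'
python3 -m pendant '{"hand":[0,0,0,0],"linear":[[0,0,0.2],[0,0,0.1],[0,0,0],[0,0,0]],"rotation":[[0,0,0],[0,0,0],[0,0,0],[0,0,0]]}'
python3 -m pendant '{"hand":[0,0,0,0],"linear":[[0,0,0.2],[0,0,0.1],[0,0,0],[0,0,0]],"rotation":[[0,0,0],[0,0,0],[0,0,0],[0,0,0]]}'
```

```text
time: 3.08
ee_pos: [0.5177, -0.2914, 0.3702]
ee_rot: [-0.0, 1.0, -0.0, -0.0]
force: [-0.2, -0.6, 0.3]
finger_gap: 0.0003
grip_force: 0.0
time: 3.42
ee_pos: [0.5177, -0.2915, 0.3676]
ee_rot: [-0.0, 1.0, -0.0, -0.0]
force: [0.1, 0.0, 0.3]
finger_gap: 0.0005
grip_force: 0.0
time: 3.75
ee_pos: [0.5177, -0.2915, 0.3647]
ee_rot: [-0.0, 1.0, -0.0, -0.0]
force: [0.2, -0.1, -0.1]
finger_gap: 0.0009
grip_force: 0.0
```

No force at 0.175, so the pawl has probably snapped already. I'll back off and measure the tab.

```bash
python3 -m pendant '{"hand":[0,0,0,0,0,0,0,0],"linear":[[0,0,-3],[0,0,-4],[0,0,-4],[-2.7,1.4,0],[-2.7,1.4,0],[0,0,0],[0,0,0],[0,0,0]],"rotation":[[0,0,0],[0,0,0],[0,0,0],[0,0,0],[0,0,0],[0,0,0],[0,0,0],[0,0,0]]}'
python3 - <<'E'
from h import *
import cv2,pickle
m=bot.camera_model("wrist");I=bot.read_camera("wrist")[:,:,::-1];pickle.dump(m,open("w2.pkl","wb"));cv2.imwrite("pics/w2.png",I)
b=bot.read_camera("side")[:,:,::-1];cv2.imwrite("pics/side2.png",b)
o=cv2.imread("pics/side0.png")
f=lambda i:cv2.resize(i[165:225,230:300],(400,343),interpolation=cv2.INTER_CUBIC)
cv2.imwrite("pics/cmp.png",np.hstack([f(o),f(b)]))
for z in(.172,.187):print(proj("wrist",(.518,-.287,z)),proj("wrist",(.518,-.301,z)))
E
```

```text
time: 4.42
ee_pos: [0.4638, -0.3195, 0.4748]
ee_rot: [0.0, 1.0, -0.0, 0.0]
force: [-0.0, -0.2, -0.3]
finger_gap: 0.0001
grip_force: 0.0
[220.09868958 138.68770343] [233.60751854 138.70260576]
[218.32810742 139.56397079] [232.58850192 139.57966007]
```

View pics/cmp.png

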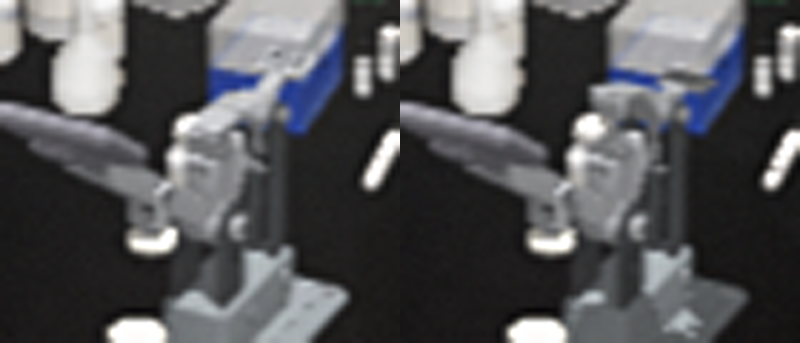

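The pawl has flipped: in the right panel its nose is lifted at (620,95) and the tab has dropped to (690,78). The arm hasn't moved. Next, over to the palm pad, whose expected centre is (0.518,-0.009,0.268).

```bash
python3 -m pendant '{"hand":[0,0,0,0,0,0,0,0,0,0,0,0,0,0,0],"linear":[[0,0,-2.5],[0,0,-2.5],[0.6,-3.34,0],[0.6,-3.34,0],[0.6,-3.34,0],[0.6,-3.34,0],[0.6,-3.34,0],[0.6,-3.34,0],[0.6,-3.34,0],[0.6,-3.34,0],[0.6,-3.34,0],[0,0,2],[0,0,2],[0,0,0],[0,0,0]],"rotation":[[0,0,0],[0,0,0],[0,0,0],[0,0,0],[0,0,0],[0,0,0],[0,0,0],[0,0,0],[0,0,0],[0,0,0],[0,0,0],[0,0,0],[0,0,0],[0,0,0],[0,0,0]]}'
python3 - <<'E'
from h import *
import cv2
a=bot.read_camera("scene")[140:240,200:300,::-1];b=bot.read_camera("side")[140:240,195:295,::-1]
cv2.imwrite("pics/crop3.png",np.hstack([cv2.resize(i,(400,400),interpolation=cv2.INTER_CUBIC) for i in(a,b)]))
E
```

```text
time: 5.77
ee_pos: [0.5182, -0.0184, 0.4844]
ee_rot: [-0.0, 1.0, 0.0, -0.001]
force: [0.9, 0.8, 0.2]
finger_gap: 0.0007
grip_force: 0.0
```

View pics/crop3.png

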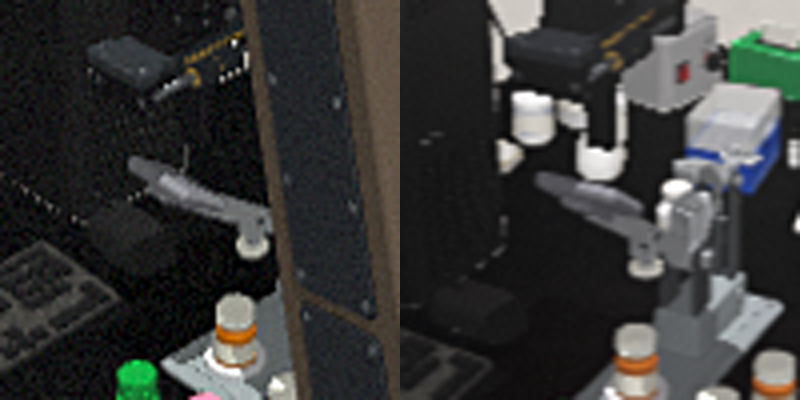

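The finger is above the pad in both views. Push along the arc, checking as I go.

```bash
python3 -m pendant '{"hand":[0,0,0,0,0,0,0,0,0],"linear":[[0,-0.15,1.1],[0,-0.15,1.1],[0,-0.38,0.57],[0,-0.38,0.57],[0,-0.38,0.57],[0,-0.38,0.57],[0,-0.38,0.57],[0,-0.38,0.57],[0,0,0]],"rotation":[[0,0,0],[0,0,0],[0,0,0],[0,0,0],[0,0,0],[0,0,0],[0,0,0],[0,0,0],[0,0,0]]}'
```

```text
time: 6.62
ee_pos: [0.5176, 0.0075, 0.4273]
ee_rot: [-0.0, 1.0, 0.0, -0.001]
force: [0.5, 0.2, -1.2]
finger_gap: 0.0002
grip_force: 0.0
```

```bash
python3 -m pendant '{"hand":[0,0,0,0,0],"linear":[[0,-0.32,0.59],[0,-0.32,0.59],[0,-0.32,0.59],[0,-0.32,0.59],[0,-0.32,0.59]],"rotation":[[0,0,0],[0,0,0],[0,0,0],[0,0,0],[0,0,0]]}'
python3 -m pendant '{"hand":[0,0,0,0,0],"linear":[[0,-0.23,0.62],[0,-0.23,0.62],[0,-0.23,0.62],[0,-0.23,0.62],[0,-0.23,0.62]],"rotation":[[0,0,0],[0,0,0],[0,0,0],[0,0,0],[0,0,0]]}'
python3 - <<'E'
from h import *
import cv2
a=bot.read_camera("scene")[140:240,200:300,::-1];b=bot.read_camera("side")[140:240,195:295,::-1]
cv2.imwrite("pics/crop4.png",np.hstack([cv2.resize(i,(400,400),interpolation=cv2.INTER_CUBIC) for i in(a,b)]))
E
```

```text
time: 7.03
ee_pos: [0.5178, 0.0231, 0.3984]
ee_rot: [0.0, 1.0, -0.0, 0.0]
force: [0.9, -2.1, 2.2]
finger_gap: 0.0004
grip_force: 1.0
time: 7.45
ee_pos: [0.5178, 0.0345, 0.3673]
ee_rot: [0.0, 1.0, -0.0, -0.0]
force: [0.7, -1.7, 1.6]
finger_gap: 0.0005
grip_force: 1.0
```

View pics/crop4.png

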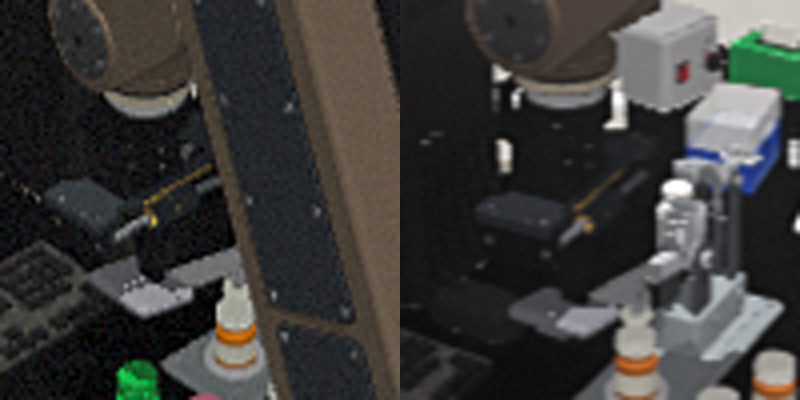

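The arm is following with the finger on the pad, the foot is nearly at the cap, and the pawl is still clear. Continue slowly.

```bash
python3 -m pendant '{"hand":[0,0,0,0,0,0],"linear":[[0,-0.1,0.45],[0,-0.1,0.45],[0,-0.1,0.45],[0,-0.1,0.45],[0,-0.08,0.4],[0,0,0]],"rotation":[[0,0,0],[0,0,0],[0,0,0],[0,0,0],[0,0,0],[0,0,0]]}'
python3 -m pendant '{"hand":[0,0,0,0,0],"linear":[[0,-0.04,0.3],[0,-0.04,0.3],[0,-0.03,0.3],[0,-0.03,0.3],[0,0,0]],"rotation":[[0,0,0],[0,0,0],[0,0,0],[0,0,0],[0,0,0]]}'
python3 -m pendant '{"hand":[0,0,0,0,0],"linear":[[0,-0.02,0.2],[0,-0.02,0.2],[0,0,0.2],[0,0,0.1],[0,0,0]],"rotation":[[0,0,0],[0,0,0],[0,0,0],[0,0,0],[0,0,0]]}'
```

```text
time: 8.05
ee_pos: [0.5176, 0.0393, 0.3451]
ee_rot: [0.0, 1.0, -0.0, -0.001]
force: [0.7, -0.4, 0.1]
finger_gap: 0.0005
grip_force: 0.0
time: 8.47
ee_pos: [0.5178, 0.0406, 0.3336]
ee_rot: [0.0, 1.0, -0.0, 0.0]
force: [0.0, -0.1, 0.2]
finger_gap: 0.0006
grip_force: 0.0
time: 8.88
ee_pos: [0.5178, 0.0412, 0.3271]
ee_rot: [-0.0, 1.0, -0.0, 0.0]
force: [-1.4, 2.9, 3.4]
finger_gap: 0.0002
grip_force: 1.7
```

```bash
for i in 1; do python3 -m pendant '{"hand":[0,0,0],"linear":[[0,0,0.1],[0,0,0.1],[0,0,0]],"rotation":[[0,0,0],[0,0,0],[0,0,0]]}'; python3 -m pendant '{"hand":[0,0,0],"linear":[[0,0,0.1],[0,0,0.1],[0,0,0]],"rotation":[[0,0,0],[0,0,0],[0,0,0]]}'; python3 -m pendant '{"hand":[0,0,0],"linear":[[0,0,0.1],[0,0,0],[0,0,0]],"rotation":[[0,0,0],[0,0,0],[0,0,0]]}';done
```

```text
time: 9.13
ee_pos: [0.5178, 0.0412, 0.3252]
ee_rot: [-0.0, 1.0, -0.0, 0.0]
force: [-0.4, 2.5, 4.6]
finger_gap: 0.0001
grip_force: 2.3
time: 9.38
ee_pos: [0.5178, 0.0413, 0.3235]
ee_rot: [-0.0, 1.0, -0.0, 0.0]
force: [-2.2, 4.4, 8.6]
finger_gap: 0.0002
grip_force: 4.4
time: 9.63
ee_pos: [0.5177, 0.0413, 0.323]
ee_rot: [-0.0, 1.0, -0.0, 0.001]
force: [-4.6, 5.8, 15.3]
finger_gap: 0.0003
grip_force: 7.8
```

```bash
python3 -m pendant '{"hand":[0,0,0],"linear":[[0,0,0.1],[0,0,0],[0,0,0]],"rotation":[[0,0,0],[0,0,0],[0,0,0]]}'; python3 -m pendant '{"hand":[0,0,0],"linear":[[0,0,0.1],[0,0,0],[0,0,0]],"rotation":[[0,0,0],[0,0,0],[0,0,0]]}'
```

```text
time: 9.88
ee_pos: [0.5177, 0.0414, 0.3225]
ee_rot: [-0.0, 1.0, -0.0, 0.001]
force: [-5.3, 5.5, 21.4]
finger_gap: 0.0006
grip_force: 11.0
time: 10.13
ee_pos: [0.5176, 0.0414, 0.322]
ee_rot: [-0.0, 1.0, -0.0, 0.001]
force: [-7.8, 5.8, 28.8]
finger_gap: 0.0006
grip_force: 14.4
```

28 N at the pad is well past the 10 N needed, and the height of 0.132 matches level, so the cap should be home. Retract and check.

```bash
python3 -m pendant '{"hand":[0,0,0,0,0,0,0,0,0,0],"linear":[[0,0,-0.5],[0,0,-2],[0,0,-4],[0,0,-4],[0,-2,-4],[0,-4,0],[0,-4,0],[0,-4,0],[0,0,0],[0,0,0]],"rotation":[[0,0,0],[0,0,0],[0,0,0],[0,0,0],[0,0,0],[0,0,0],[0,0,0],[0,0,0],[0,0,0],[0,0,0]]}'
python3 - <<'E'
from h import *
import cv2
a=bot.read_camera("scene")[140:240,200:300,::-1];b=bot.read_camera("side")[150:250,205:305,::-1]
cv2.imwrite("pics/crop5.png",np.hstack([cv2.resize(i,(400,400),interpolation=cv2.INTER_CUBIC) for i in(a,b)]))
for n,o in(("scene",(200,140)),("side",(205,150))):
  for k,X in(("pad",(.518,.049,.1335)),("captop",(.518,-.073,.079)),("shoulder",(.518,-.073,.0625)),("padend",(.518,.081,.1335))):print(n,k,(proj(n,X)-o)*4+(0 if n=="scene" else np.array([400,0])))
E
```

```text
time: 10.97
ee_pos: [0.5175, 0.1812, 0.4618]
ee_rot: [0.0, 1.0, 0.002, -0.0]
force: [0.1, 0.1, -0.4]
finger_gap: 0.0002
grip_force: 0.0
scene pad [138.61944399 321.27306749]
scene captop [235.80982589 308.20322125]
scene shoulder [235.79984029 321.6632647 ]
scene padend [111.8591331  337.38814499]
side pad [526.73092865 310.10353477]
side captop [597.51274446 295.84083502]
side shoulder [597.80954579 310.94914519]
side padend [506.75945706 328.79865518]
```

View pics/crop5.png

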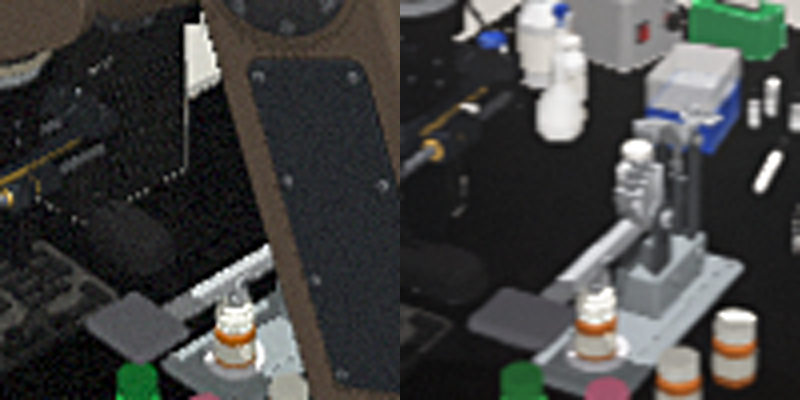

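The arm is level: the pad centre is near (137,325) against a predicted (139,321). The foot is on the cap, the cap sits down on the bottle, and the pawl is clear.

```bash
python3 -c "
from plant import bot
print(bot.job_done())"
```

```text
the job is handed in; nothing more can be done
None
```

I flipped the pawl clear, pushed the arm down to level by its pad (29 N at the end), left it down with the cap home as far as the camera views show, and handed the job in; no verdict came back.

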